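# Close the clips on the back of a picture frame

## Task

A picture frame lies face down with its backing board in place. Press its four raised clips down flat, one after the other: first the one beside the brass hanging loop, then the one at the opposite end, and then the two on the long sides in either order. Only press: do not lift the frame or push it around, and leave everything else on and around it where it stands.

Things in the scene. Friction and masses are not known exactly. Their poses are not given: they have to be found in the camera images.
- frame: picture frame lying face down, loose, at any yaw; 0.7 to 1.1 kg, light wood, 260 mm (its x) by 210 mm (its y), rails 30 wide and 22 thick; beige backing board in the opening, its top 20 mm above the table. Origin at the centre of its underside, z up; x points to the end rail with the fixed brass hanging loop, which sticks out 34 mm beyond the rail. A hinged clip in the middle of each rail
- clip_loop (a joint): the clip beside the brass hanging loop (end rail at the frame's +x): dark steel, 22 mm wide, 50 long, 3 thick, with a red patch; hinged at the rail's inner side 26 mm above the table, pointing inwards and up, free end 47 to 53 mm above the table. rad: 0 = fully raised, 0.55 = flat on its hard stop; starts at 0 to 0.15. Stays where left; about 1.5 N down near the free end moves it
- seat_loop (a point): point fixed in the frame, 27.5 mm above the table, where the upper face of the clip beside the brass hanging loop (end rail at the frame's +x) comes to lie when flat (middle of its red patch, 38 mm from its hinge, 12 mm from its free end). Pressing straight down over this point to this height closes the clip; it is first touched 20 to 26 mm higher
- clip_foot (a joint): the clip at the opposite end (end rail at the frame's -x): dark steel, 22 mm wide, 50 long, 3 thick, with a red patch; hinged at the rail's inner side 26 mm above the table, pointing inwards and up, free end 47 to 53 mm above the table. rad: 0 = fully raised, 0.55 = flat on its hard stop; starts at 0 to 0.15. Stays where left; about 1.5 N down near the free end moves it
- seat_foot (a point): point fixed in the frame, 27.5 mm above the table, where the upper face of the clip at the opposite end (end rail at the frame's -x) comes to lie when flat (middle of its red patch, 38 mm from its hinge, 12 mm from its free end). Pressing straight down over this point to this height closes the clip; it is first touched 20 to 26 mm higher
- clip_left (a joint): the clip on the long rail at the frame's +y: dark steel, 22 mm wide, 50 long, 3 thick, with a red patch; hinged at the rail's inner side 26 mm above the table, pointing inwards and up, free end 47 to 53 mm above the table. rad: 0 = fully raised, 0.55 = flat on its hard stop; starts at 0 to 0.15. Stays where left; about 1.5 N down near the free end moves it
- seat_left (a point): point fixed in the frame, 27.5 mm above the table, where the upper face of the clip on the long rail at the frame's +y comes to lie when flat (middle of its red patch, 38 mm from its hinge, 12 mm from its free end). Pressing straight down over this point to this height closes the clip; it is first touched 20 to 26 mm higher
- clip_right (a joint): the clip on the long rail at the frame's -y: dark steel, 22 mm wide, 50 long, 3 thick, with a red patch; hinged at the rail's inner side 26 mm above the table, pointing inwards and up, free end 47 to 53 mm above the table. rad: 0 = fully raised, 0.55 = flat on its hard stop; starts at 0 to 0.15. Stays where left; about 1.5 N down near the free end moves it
- seat_right (a point): point fixed in the frame, 27.5 mm above the table, where the upper face of the clip on the long rail at the frame's -y comes to lie when flat (middle of its red patch, 38 mm from its hinge, 12 mm from its free end). Pressing straight down over this point to this height closes the clip; it is first touched 20 to 26 mm higher
- weight: small steel paperweight with a round knob, 26 mm diameter, 36 mm tall, 110 g, standing on the backing board near one corner; origin at the centre of its underside; to be left alone
- tape: roll of tan tape lying flat, 90 mm outside, 24 mm high, beside one long rail of the frame; origin at the centre of its underside; to be left alone
- hammer: small hammer, about 220 mm long, lying beside the other long rail of the frame; origin under its middle, x axis along it towards the head; to be left alone
- scissors: scissors with red handles, about 190 mm long, lying flat; origin at the pivot; to be left alone
- glue: white glue bottle with orange cap, 44 mm diameter, 110 mm tall; origin at the centre of its underside; to be left alone
- pins: glass jar of 60 mm diameter and 60 mm height with a steel lid; origin at the centre of its underside; to be left alone
- mug: blue mug, 80 mm diameter, 90 mm tall; origin at the centre of its underside; to be left alone

How it is judged:
By the outcome, as a careful person would: the job done as asked, in the order asked, and still so for the second after the job is handed in, with the robot touching nothing.
It also fails if it takes over 48 s, if anything falls off the work surface, if the arm or the gripper's body presses on something with over 40 N, if the wrist force passes 120 N, or if a joint passes its speed limit or range.

## Robot

A 6-joint arm with a two-finger parallel gripper is mounted at the origin on the work surface. World frame = base frame: x ahead of the robot, y to its left, z up, the work surface at z = 0. Lengths are in m, angles in degrees, forces in N, time in s.
With the tool pointing down it reaches from about 0.375 to 0.75 m from the base axis. Payload 9 kg.
Tool frame: the origin (TCP) lies where the fingers leave the gripper's body, on its centre line; the fingertips stand 73 mm ahead of it and the grasp point (between the pads) lies 54 mm ahead of it (robot.tip_reach is the distance from the TCP to the fingertips, in m); z points along the fingers, y is the direction in which the jaws open and shut (so a half turn about z gives the same grasp; the last joint's range is limited). The gripper opens to 85 mm and grips with 20 to 120 N. Pads are 22 mm wide; open, the fingers measure 114 mm over their backs; the gripper's body (76 mm by 85 mm) begins 54 mm behind the grasp point. The pads swing forward as they close: fully open they stand 13 mm farther back than shut.
Start: joints at [-76.129, 5.964, 5.575, 89.605, 0, 77.527], TCP at [0.266, -0.538, 0.304] pointing down, gripper open.
Joint ranges: [-171.21, 171.21], [-48.23, 106.86], [-62.78, 66.21], [-105.2, 120.99], [-86.42, 89.51], [-180, 180]. Speed limits (degrees/s): [127.2, 127.2, 147.25, 180, 180, 180].

## Interface

Orientations are given as [roll, pitch, yaw] about the fixed x, y, z axes, in that order (R = Rz(yaw) Ry(pitch) Rx(roll)).
In Python, from plant import robot gives the robot as it stands. Calls block until the motion is done:
- robot.move_pose(position, orientation): joint-space move of the TCP to a pose.
- robot.line_to(position, vel=0.15, rotation=None, guard=None): straight line of the TCP; rotation=None keeps the orientation; vel is the mean speed in m/s. With guard (N) it stops when the force on the tool has changed by that much, and returns True; else False.
- robot.goto_joints(angles): joint-space move.
- robot.set_gripper(opening): finger opening in m; the grip force is fixed at half the most; returns when the fingers have stopped.
- robot.pause(seconds).
- robot.ik(position, orientation): joint angles nearest the present ones, or None.
- robot.observe(): the state.
- robot.grab_frame(name): name is "scene" or "top" or "wrist"; returns the picture (400x640x3 uint8, blue, green, red); there is no depth.
- robot.get_calibration(name): a dict with "vertical_fov" (degrees; the focal length in pixels is half the picture's height over the tangent of half this angle, whatever the lens; pixels are square), "cx", "cy" (the principal point, pixels), "rvec" (rotation vector, rad) and "tvec" (3), from world to camera coordinates, as OpenCV has them. Camera axes: x right, y down, z forward; pixel columns grow to the right and rows downward; lengths in m; the calibration is good to about 2 mm. A picture is of the moment at which its call begins: read the wrist's pose just before it. get_calibration takes no time and is no camera call; for the wrist camera it gives the pose at the moment of the call.
A pose or a line that the arm cannot do raises robot.IKError and nothing moves.
- robot.job_done(): hands the job in, once; it reports no verdict.
The state is a dict: "time": time; "q": joint angles; "qvel": joint speeds; "joint_torque": joint torques, N m; "tool_pos": TCP position; "tcp_rot": TCP orientation; "ft_force": force on the tool from outside, world axes, zero at the start; "torque": the same for the moment, N m; "gripper_width": finger opening in m.
Only numpy, scipy, OpenCV 4.12 (cv2) and the standard library are available. Lean on these libraries where they do the work, as an engineer would, in place of code of your own. Each camera call takes 0.05 s, during which the arm holds its last target.

## Working session

There is one attempt and no reset: what is moved stays moved. The work goes in short steps, each a Python script; the robot and the scene stay as the last script left them, time stands still between calls to the robot, and variables do not carry over. Pictures are saved under pics/ and viewed, and the job is handed in when it is done.

```bash
ls; mkdir -p pics; python3 - <<'E'
from plant import robot
import cv2
for n in("scene","top","wrist"):
    c=robot.get_calibration(n); print(n,c)
    cv2.imwrite(f"pics/{n}0.png",robot.grab_frame(n))
s=robot.observe(); print(s)
E
```

```text
pics
scene {'vertical_fov': 43.650353445379224, 'cx': 317.749652857993, 'cy': 198.1441508670924, 'rvec': array([ 2.00368886,  0.82817468, -0.43601472]), 'tvec': array([-0.38469749, -0.17948043,  1.76257713])}
top {'vertical_fov': 42.18064273010533, 'cx': 323.4395255549731, 'cy': 212.1335056596955, 'rvec': array([ 2.19035653, -2.14949269,  0.13242924]), 'tvec': array([-0.02728729,  0.53255724,  1.68842238])}
wrist {'vertical_fov': 66.05670342828788, 'cx': 318.9237559215227, 'cy': 198.6616340863538, 'rvec': array([-2.42603771,  1.50406286,  0.24961453]), 'tvec': array([-0.5993423 , -0.04227319,  0.38035775])}
{'time': 0.15, 'q': array([-7.61304452e+01,  5.99123856e+00,  5.53651652e+00,  8.96051389e+01,
        3.86637972e-04,  7.75280076e+01]), 'qvel': array([ 0.06456298, -0.05685118,  0.07672175,  0.03306626, -0.02219734,
        0.05541994]), 'joint_torque': array([ 3.31967283e-03, -5.57358670e+01,  5.04006135e+01,  1.27454443e-02,
       -2.15947184e-04, -2.04676093e-05]), 'tool_pos': array([ 0.26620852, -0.53750035,  0.30328855]), 'tcp_rot': array([-1.79941635e+02, -1.33052290e-02,  2.63415402e+01]), 'ft_force': array([ 0.12657842, -0.30485341, -0.44150311]), 'torque': array([-0.01162104,  0.02531515, -0.06201083]), 'gripper_width': 0.08518045707383058}
```

View pics/scene0.png

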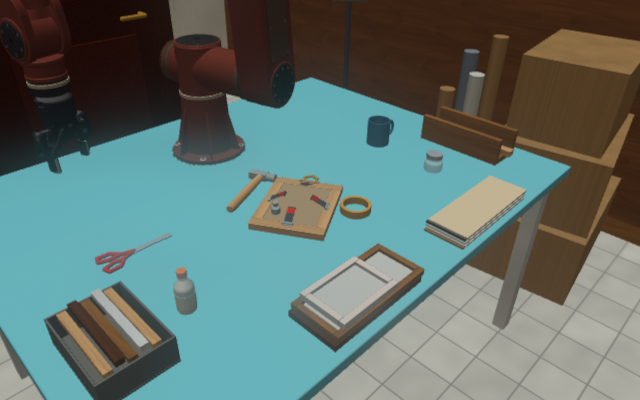

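View pics/top0.png

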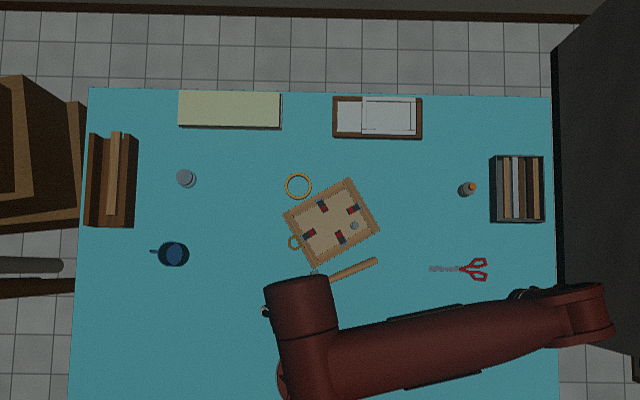

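View pics/wrist0.png

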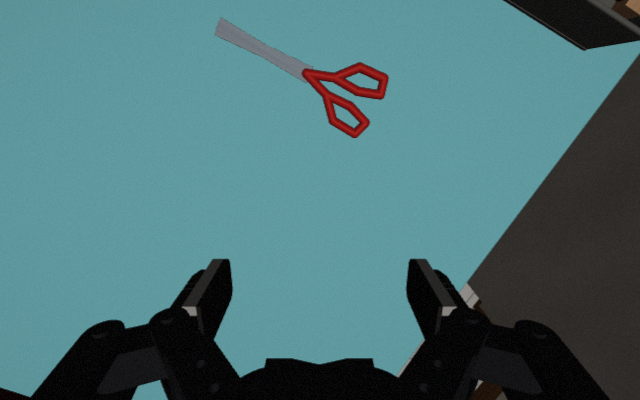

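The top view shows the whole frame at about (331,222). The brass loop is at (294,242), so the frame's +x points left and slightly down in the image. The paperweight is at (354,226), the tape at (298,185), and the hammer runs along the lower side.

```bash
python3 - <<'E'
import cv2
i=cv2.imread("pics/top0.png")[165:285,270:400]
cv2.imwrite("pics/topc.png",cv2.resize(i,None,fx=5,fy=5,interpolation=cv2.INTER_CUBIC)) 
E
```

```text
(no output)
```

View pics/topc.png

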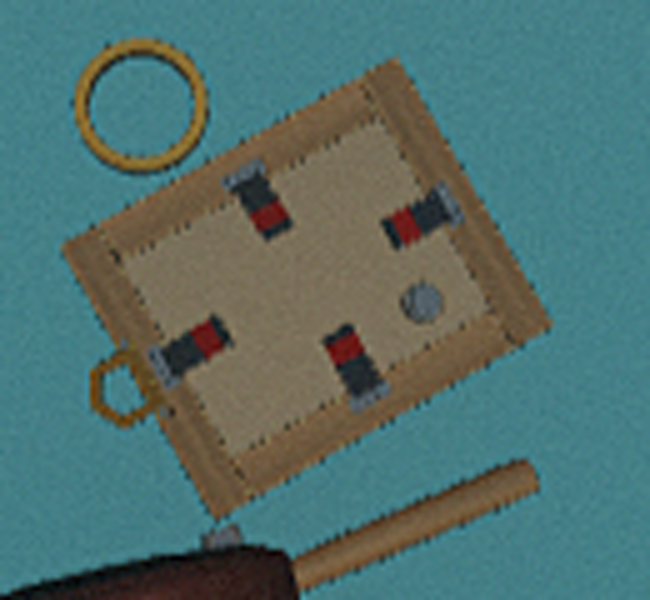

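The enlarged crop gives the outer frame corners at (65,247), (397,60), (552,325) and (217,518). The loop is at (122,388), and the red patches are at (210,338), (270,217), (403,228) and (345,345).

```bash
cat > h.py <<'E'
import numpy as np, cv2
from scipy.optimize import least_squares
def K(c):
    f=200/np.tan(np.radians(c["vertical_fov"]/2)); return np.array([[f,0,c["cx"]],[0,f,c["cy"]],[0,0,1]])
def proj(c,P): return cv2.projectPoints(np.array(P,float).reshape(-1,3),c["rvec"],c["tvec"],K(c),None)[0].reshape(-1,2)
def ray(c,uv,z):
    R=cv2.Rodrigues(c["rvec"])[0]; o=-R.T@c["tvec"]
    d=R.T@np.linalg.inv(K(c))@np.r_[uv,1]; return o+d*(z-o[2])/d[2]
def w(p,L):
    a=p[2]; L=np.array(L,float).reshape(-1,3)
    return np.c_[p[0]+np.cos(a)*L[:,0]-np.sin(a)*L[:,1],p[1]+np.sin(a)*L[:,0]+np.cos(a)*L[:,1],L[:,2]]
def fit(obs,p0):  # obs: list of (calib, local pts, uv)
    f=lambda p:np.concatenate([(proj(c,w(p,L))-uv).ravel() for c,L,uv in obs])
    r=least_squares(f,p0); return r.x,f(r.x).reshape(-1,2)
CORN=[[.13,.105,.022],[.13,-.105,.022],[-.13,-.105,.022],[-.13,.105,.022]]
# seats: rail inner side at 100 / 75 mm, hinge there
SEAT=dict(loop=[.062,0,.0275],foot=[-.062,0,.0275],left=[0,.037,.0275],right=[0,-.037,.0275])
E
python3 - <<'E'
from h import *; from plant import robot
c=robot.get_calibration("top")
cr=lambda x:np.array(x)/5-.4+np.array([270,165])
a,b,d,e=[cr(x) for x in ((65,247),(397,60),(552,325),(217,518))]
for q in (a,b,d,e): print(ray(c,q,.022))
# loop end = left side a,e ; print loop, weight etc
for n,q,z in(("loop",(122,388),.02),("tape",(141,106),.024),("weight",(424,302),.056),("Lp",(210,338),.05),("A",(270,217),.05),("F",(403,228),.05),("B",(345,345),.05)): print(n,ray(c,cr(q),z))
best=None
for uv in ([a,e,d,b],[e,a,b,d]):
  for y0 in np.arange(-3,3,1):
    p,r=fit([(c,CORN,np.array(uv))],[.6,0,y0])
    if best is None or (r**2).sum()<best[2]: best=(p,r,(r**2).sum())
p,r,_=best; print(p[:2],np.degrees(p[2]),r)
for n in SEAT: print(n,w(p,SEAT[n]),proj(c,w(p,SEAT[n])))
E
```

```text
[0.52492635 0.11824565 0.022     ]
[ 0.655419   -0.10090784  0.022     ]
[ 0.479153   -0.20613989  0.022     ]
[0.34773683 0.01361767 0.022     ]
loop [0.4320888  0.07820099 0.02      ]
tape [0.62040876 0.069929   0.024     ]
weight [ 0.48988082 -0.11850883  0.056     ]
Lp [0.46418348 0.02034138 0.05      ]
A [ 0.54434226 -0.01731721  0.05      ]
F [ 0.53879518 -0.10460067  0.05      ]
B [ 0.46128793 -0.06772591  0.05      ]
[ 0.50188768 -0.0438078 ] 120.77611295509834 [[-0.18032412  0.78680289]
 [-1.00822499 -0.2157277 ]
 [ 0.26985517 -0.9354576 ]
 [ 0.92696503  0.30602288]]
loop [[0.47016323 0.00946095 0.0275    ]] [[315.00051779 230.94342642]]
foot [[ 0.53361213 -0.09707654  0.0275    ]] [[347.48221342 212.478485  ]]
left [[ 0.47009827 -0.06274013  0.0275    ]] [[336.84840282 231.37881324]]
right [[ 0.53367709 -0.02487546  0.0275    ]] [[325.73247997 212.03672179]]
```

```bash
python3 - <<'E'
from h import *; from plant import robot
from scipy.spatial.transform import Rotation as Ro
print(robot.tip_reach)
c=robot.get_calibration("wrist"); s=robot.observe()
R=cv2.Rodrigues(c["rvec"])[0]; o=-R.T@c["tvec"]
T=Ro.from_euler("xyz",s["tcp_rot"],degrees=True).as_matrix()
off=T.T@(o-s["tool_pos"]); ax=T.T@R.T[:,2]; print("cam off",off,"axis",ax)
cen=np.array([.5019,-.0438,.022])
for yaw in (-149.2,-59.2,30.8,120.8):
    Ty=Ro.from_euler("xyz",[180,0,yaw],degrees=True).as_matrix()
    o_=Ty@off; a_=Ty@ax
    z=.33; pos=np.array([0,0,z]); oo=pos+o_; hit=oo+a_*(.022-oo[2])/a_[2]
    pos[:2]+=cen[:2]-hit[:2]
    print(yaw,pos,robot.ik(pos,[180,0,yaw]), [robot.ik([x,y,.2],[180,0,yaw]) is not None for x,y in ((.470,.0095),(.5336,-.097))])
E
```

```text
0.0726
cam off [ 8.23788827e-02 -8.46199282e-06 -6.96947158e-02] axis [-3.20917661e-01 -5.54151158e-05  9.47107096e-01]
-149.2 [ 0.46271651 -0.06712247  0.33      ] [-24.34605579 -16.77127186 -13.13330185  93.63797001   0.
 -55.14605579] [True, True]
-59.2 [ 0.52522247 -0.08298349  0.33      ] [ -23.08508176   -5.53767225   -3.23586627   92.30180598    0.
 -143.88508176] [True, True]
30.8 [ 0.54108349 -0.02047753  0.33      ] [-16.0154143   -3.84408289  -1.62742855  92.21665434   0.
 133.1845857 ] [True, True]
120.8 [ 0.47857753 -0.00461651  0.33      ] [-16.26395293 -14.8228044  -11.51186628  93.31093812   0.
  42.93604707] [True, True]
```

```bash
python3 - <<'E'
from h import *; from plant import robot
robot.move_pose([.4786,-.0046,.33],[180,0,120.8]); robot.set_gripper(0.0)
import json
for n in("wrist","top"):
    c=robot.get_calibration(n); cv2.imwrite(f"pics/{n}1.png",robot.grab_frame(n))
    json.dump({k:np.array(v).tolist() for k,v in c.items()},open(n+"1.json","w"))
s=robot.observe(); print(s["time"],s["tool_pos"],s["tcp_rot"],s["gripper_width"],s["ft_force"])
E
```

```text
3.0833 [ 0.47860086 -0.0045745   0.33002759] [1.79996723e+02 5.12472954e-04 1.20802184e+02] 0.00030961027774707576 [ 0.92928643 -0.22434871 -0.18729808]
```

View pics/wrist1.png

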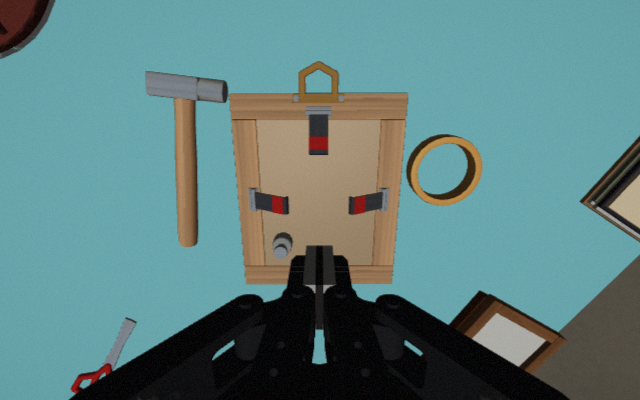

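```bash
python3 - <<'E'
import cv2
i=cv2.imread("pics/wrist1.png")[55:300,220:420]
cv2.imwrite("pics/wc.png",cv2.resize(i,None,fx=3,fy=3,interpolation=cv2.INTER_CUBIC)[:600]);cv2.imwrite("pics/wc2.png",cv2.resize(i[140:],None,fx=4,fy=4,interpolation=cv2.INTER_CUBIC)) 
E
```

```text
(no output)
```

View pics/wc.png

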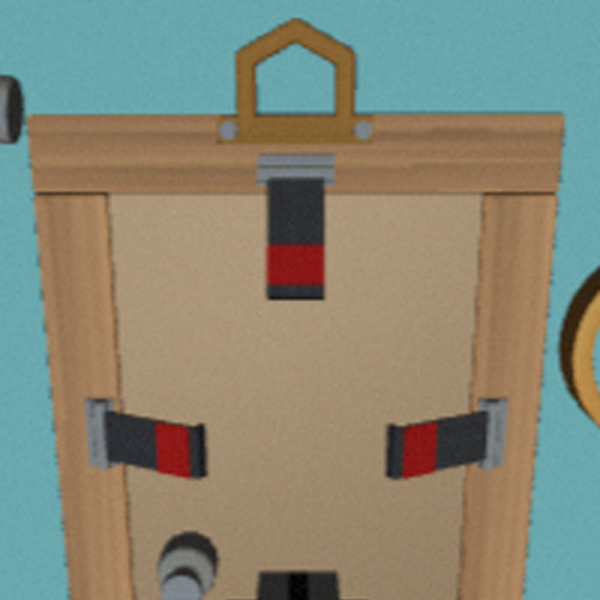

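View pics/wc2.png

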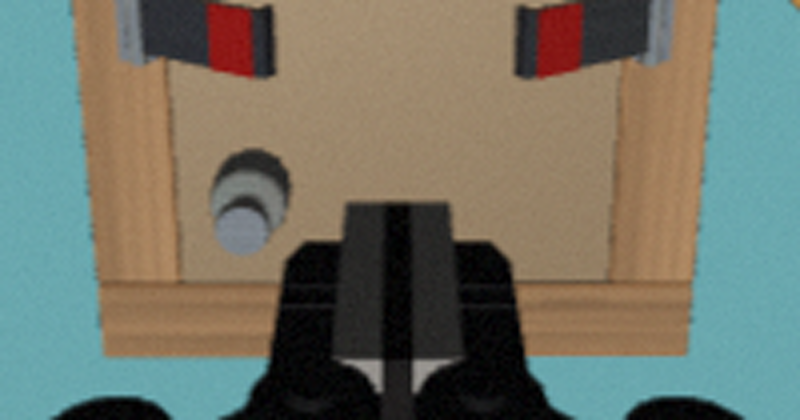

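The crop shows the corners at (28,116) and (562,116) at 3x, and (105,356) and (687,355) at 4x. The loop is at the top, all four clips are raised, and the weight is near the foot/left corner. The closed fingers are about 29 mm wide.

```bash
python3 - <<'E'
from h import *; import json
L=lambda n:{k:np.array(v) for k,v in json.load(open(n)).items()}
c=L("wrist1.json"); t=L("top1.json")
c1=lambda x:np.array(x)/3-1/3+[220,55]; c2=lambda x:np.array(x)/4-.375+[220,195]
TL,TR,BL,BR=c1((28,116)),c1((562,116)),c2((105,356)),c2((687,355))
# left(+y) = hammer side = image left
uv=np.array([TL,TR,BR,BL])
p,r=fit([(c,CORN,uv)],[.502,-.044,2.1]); print(p,np.degrees(p[2]),r)
cr=lambda x:np.array(x)/5-.4+np.array([270,165])
a,b,d,e=[cr(x) for x in ((65,247),(397,60),(552,325),(217,518))]
p2,r2=fit([(c,CORN,uv),(t,CORN,np.array([e,a,b,d]))],p);print(p2,np.degrees(p2[2]))
for n in SEAT: print(n,w(p,SEAT[n]),w(p2,SEAT[n]))
# red patch check: raised patch centre, height ~50, local r
H=dict(loop=(296,265),left=(174,449),right=(419,449))
for n,q in H.items():
    P=ray(c,c1(q),.0485); d=P[:2]-p[:2]; a=p[2]; print(n,P, "local",np.cos(a)*d[0]+np.sin(a)*d[1],-np.sin(a)*d[0]+np.cos(a)*d[1])
im=cv2.imread("pics/wrist1.png")
for n in SEAT:
    u=proj(c,w(p,SEAT[n]))[0]; cv2.circle(im,tuple(int(round(v)) for v in u),2,(0,255,0),-1)
P=ray(c,c2((243,235)),.056); d=P[:2]-p[:2]; print("weight",P,np.cos(a)*d[0]+np.sin(a)*d[1],-np.sin(a)*d[0]+np.cos(a)*d[1])
E
```

```text
[ 0.50113741 -0.04399248  2.11088938] 120.94505230789045 [[-1.38504222 -0.45731962]
 [ 1.52741212 -0.77753022]
 [ 0.46627092  1.16984858]
 [-0.63926771  1.20555366]]
[ 0.50122931 -0.04397152  2.11055115] 120.92567308167557
loop [[0.46925603 0.00918249 0.0275    ]] [[0.46936591 0.00921423 0.0275    ]]
foot [[ 0.53301879 -0.09716746  0.0275    ]] [[ 0.5330927  -0.09715727  0.0275    ]]
left [[ 0.46940396 -0.06301847  0.0275    ]] [[ 0.46948942 -0.06298677  0.0275    ]]
right [[ 0.53287086 -0.0249665   0.0275    ]] [[ 0.53296919 -0.02495627  0.0275    ]]
loop [0.46228544 0.02119059 0.0485    ] local 0.07588326672635959 -0.0001963459005123805
left [ 0.4578493  -0.06766534  0.0485    ] local 0.001956151613034019 0.04929947722794884
right [ 0.54291794 -0.01689194  0.0485    ] local 0.0017588656507990727 -0.04976904897475104
weight [ 0.49142301 -0.12067414  0.056     ] -0.060771552133055094 0.04776257895461004
```

The patches sit about 8 mm closer to the rails than I assumed, so the hinges must be on the rail rather than at its inner edge. I'll measure the hinge line and the free end before pressing.

```bash
python3 - <<'E'
from h import *; import json
L=lambda n:{k:np.array(v) for k,v in json.load(open(n)).items()}
c=L("wrist1.json"); p=[0.50123,-0.04397,2.11055]
c1=lambda x:np.array(x)/3-1/3+[220,55]
def loc(q,z):
    d=ray(c,c1(q),z)[:2]-p[:2]; a=p[2]; return np.round([np.cos(a)*d[0]+np.sin(a)*d[1],-np.sin(a)*d[0]+np.cos(a)*d[1]],4)
print("inner edges",loc((296,193),.022),loc((113,300),.022),loc((477,300),.022))
print("hinge start",loc((296,179),.0275),loc((106,438),.0275),loc((487,438),.0275))
print("outer bracket",loc((296,155),.0275),loc((88,432),.0275),loc((507,432),.0275))
# fit hinge h (distance from centre), angle t from: patch start, patch mid, patch end, tip(upper edge)
def f(x,k,uv):
    h,t=x; R=[]
    for s,q in uv:
        rr=h-s*np.cos(t)+ .0015*np.sin(t); z=.026+s*np.sin(t)+.0015*np.cos(t)
        Pl={'loop':[rr,0,z],'left':[0,rr,z],'right':[0,-rr,z]}[k]
        i=1 if k=='loop' else 0
        R.append((proj(c,w(p,Pl))[0]-c1(q))[i])
    return R
obs=dict(loop=[(.038,(296,265)),(.050,(296,287)),(0.0,(296,179))],left=[(.038,(173,449)),(.05,(192,450)),(0.,(106,438))],right=[(.038,(419,449)),(.05,(401,450)),(0.,(487,438))])
for k,u in obs.items():
    for sub in (u[:2],u):
        r=least_squares(f,[.09,.45],args=(k,sub)); print(k,r.x,"seat",r.x[0]-.038,r.fun)
E
```

```text
inner edges [ 1.004e-01 -1.000e-04] [0.0577 0.0754] [ 0.0575 -0.0746]
hinge start [ 1.061e-01 -1.000e-04] [-0.0006  0.0812] [-0.0008 -0.0814]
outer bracket [ 1.151e-01 -1.000e-04] [0.0022 0.0886] [ 0.0019 -0.0898]
loop [0.09627622 1.01464705] seat 0.058276215205184397 [0. 0.]
loop [0.10483725 0.73558842] seat 0.0668372473492019 [-1.02516678  0.80713716  0.2176973 ]
left [0.07506178 0.78349669] seat 0.03706177838051022 [-5.68434189e-14  0.00000000e+00]
left [0.08012552 0.63502895] seat 0.04212552474891799 [-0.57679169  0.44194681  0.13396246]
right [0.0735282  0.82814573] seat 0.035528204971229695 [5.68434189e-14 0.00000000e+00]
right [0.08033088 0.63180287] seat 0.04233088239112335 [ 0.78025707 -0.59804974 -0.18100324]
```

The clip roots measure 106 and 81 mm from the centre, so the hinges are about 6 mm onto the rails. That puts the seats at ±68 mm in x and ±43 mm in y. I'll press the loop clip first, guarded and slow.

```bash
cat >> h.py <<'E'
PF=[0.50123,-0.04397,2.11055]
SEAT=dict(loop=[.068,0,.0275],foot=[-.068,0,.0275],left=[0,.043,.0275],right=[0,-.043,.0275])
def press(robot,n,guard=12):
    x,y,_=w(PF,SEAT[n])[0]; tr=robot.tip_reach
    z0=robot.observe()["tool_pos"][2]
    robot.line_to([x,y,max(z0,tr+.085)],vel=.15,rotation=[180,0,120.9])
    robot.line_to([x,y,tr+.058],vel=.12)
    f0=robot.observe()["ft_force"]
    hit=robot.line_to([x,y,tr+.0262],vel=.03,guard=guard)
    s=robot.observe(); print(n,"hit",hit,"tip z",s["tool_pos"][2]-tr,"xy err",s["tool_pos"][:2]-[x,y],"dF",s["ft_force"]-f0,"t",s["time"])
    robot.line_to([x,y,tr+.085],vel=.15)
E
python3 - <<'E'
from h import *; from plant import robot
x,y,_=w(PF,SEAT["loop"])[0]
robot.move_pose([x,y,robot.tip_reach+.1],[180,0,120.9])
press(robot,"loop")
cv2.imwrite("pics/top2.png",cv2.resize(robot.grab_frame("top")[150:300,240:440],None,fx=3,fy=3)) ; cv2.imwrite("pics/wrist2.png",robot.grab_frame("wrist")); print(robot.observe()["time"])
E
```

```text
loop hit True tip z 0.027259157626590702 xy err [-1.50438415e-04  9.22326607e-05] dF [-1.7210559   0.541329    6.48516102] t 5.5167
6.1583
```

View pics/wrist2.png

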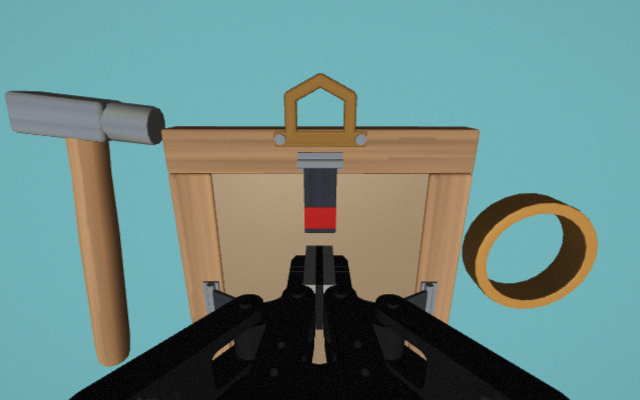

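The stop came at a tip height of 27.3 mm on a firm rise in force. I'll check by projection that the loop clip is flat before going on.

```bash
python3 - <<'E'
from h import *; from plant import robot
c=robot.get_calibration("wrist"); im=cv2.imread("pics/wrist2.png")
for h in(.106,):
  for t in (0,.15): print(h,t,[proj(c,w(PF,[h-s*np.cos(t),0,.026+s*np.sin(t)+.0015]))[0].round(1) for s in (0,.038,.05)])
print(proj(c,w(PF,CORN[:2])))
cv2.imwrite("pics/w2c.png",cv2.resize(im[110:250,260:380],None,fx=4,fy=4,interpolation=cv2.INTER_CUBIC))
E
```

```text
0.106 0 [array([320.5, 167.6]), array([320.4, 220.9]), array([320.3, 236.5])]
0.106 0.15 [array([320.5, 167.6]), array([320.4, 223.6]), array([320.4, 240.5])]
[[159.14830771 129.43391746]
 [482.05630684 129.57777803]]
```

View pics/w2c.png

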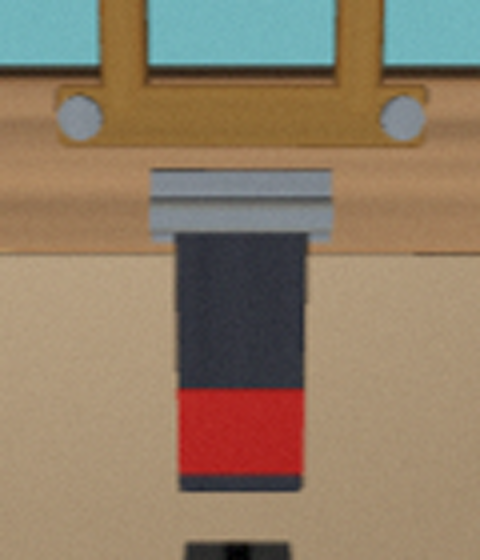

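The clip is flat: the patch centre is at row 218 and the end at 232.5, where a flat clip should be, with the hinge about 2 mm further out. The frame has not moved. For the foot clip I'll turn the jaws 90° so the wide finger linkage stays clear of the paperweight.

```bash
sed -i 's/loop=\[.068,0,.0275\],foot=\[-.068,0,.0275\],left=\[0,.043,.0275\],right=\[0,-.043/loop=[.0695,0,.0275],foot=[-.0695,0,.0275],left=[0,.0445,.0275],right=[0,-.0445/; s/def press(robot,n,guard=12)/def press(robot,n,guard=12,yaw=120.9)/; s/rotation=\[180,0,120.9\]/rotation=[180,0,yaw]/' h.py; tail -14 h.py
python3 - <<'E'
from h import *; from plant import robot
tr=robot.tip_reach; s=robot.observe()["tool_pos"]
robot.line_to([s[0],s[1],tr+.13])
x,y,_=w(PF,SEAT["foot"])[0]
robot.move_pose([x,y,tr+.13],[180,0,-149.1])
press(robot,"foot",yaw=-149.1)
robot.line_to([x,y,tr+.13])
cv2.imwrite("pics/wrist3.png",robot.grab_frame("wrist")); print(robot.observe()["time"])
cv2.imwrite("pics/scene3.png",cv2.resize(robot.grab_frame("scene")[150:270,210:390],None,fx=4,fy=4,interpolation=cv2.INTER_CUBIC))
E
```

```text
CORN=[[.13,.105,.022],[.13,-.105,.022],[-.13,-.105,.022],[-.13,.105,.022]]
# seats: rail inner side at 100 / 75 mm, hinge there
SEAT=dict(loop=[.062,0,.0275],foot=[-.062,0,.0275],left=[0,.037,.0275],right=[0,-.037,.0275])
PF=[0.50123,-0.04397,2.11055]
SEAT=dict(loop=[.0695,0,.0275],foot=[-.0695,0,.0275],left=[0,.0445,.0275],right=[0,-.0445,.0275])
def press(robot,n,guard=12,yaw=120.9):
    x,y,_=w(PF,SEAT[n])[0]; tr=robot.tip_reach
    z0=robot.observe()["tool_pos"][2]
    robot.line_to([x,y,max(z0,tr+.085)],vel=.15,rotation=[180,0,yaw])
    robot.line_to([x,y,tr+.058],vel=.12)
    f0=robot.observe()["ft_force"]
    hit=robot.line_to([x,y,tr+.0262],vel=.03,guard=guard)
    s=robot.observe(); print(n,"hit",hit,"tip z",s["tool_pos"][2]-tr,"xy err",s["tool_pos"][:2]-[x,y],"dF",s["ft_force"]-f0,"t",s["time"])
    robot.line_to([x,y,tr+.085],vel=.15)
foot hit True tip z 0.027301758691718803 xy err [-0.00018453  0.00019798] dF [-2.51572693  0.59190258  7.49801241] t 10.1333
11.175
```

View pics/wrist3.png

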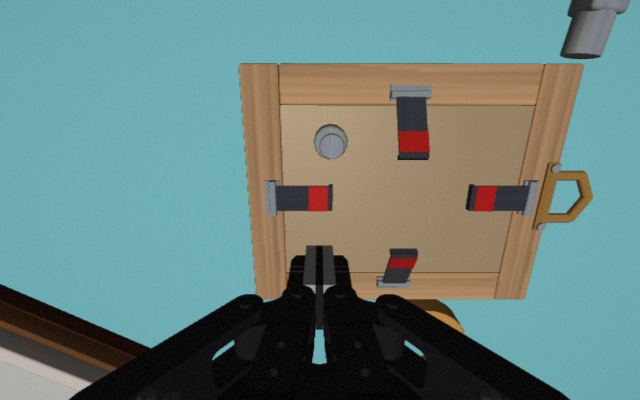

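View pics/scene3.png

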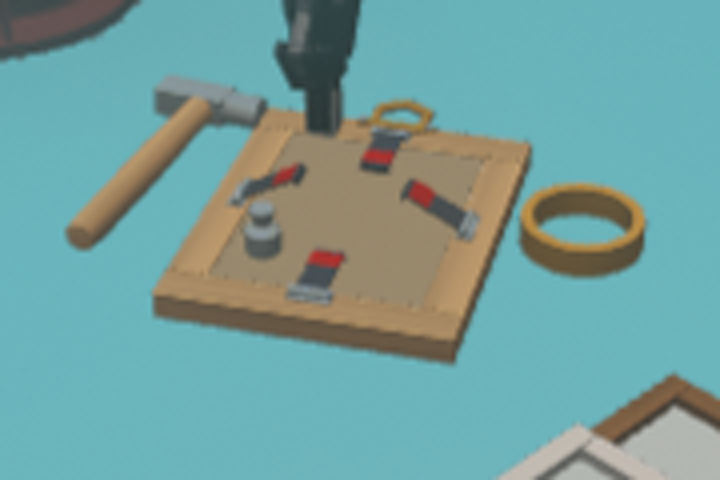

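The loop and foot clips are both flat, left and right are still up, and the weight, hammer and tape are in place. Now the left and right clips.

```bash

python3 - <<'E'
from h import *; from plant import robot
tr=robot.tip_reach
for n in("right","left"):
    x,y,_=w(PF,SEAT[n])[0]
    robot.move_pose([x,y,tr+.13],[180,0,120.9])
    press(robot,n)
    robot.line_to([x,y,tr+.13])
robot.move_pose([.4786,-.0046,.33],[180,0,120.8])
cv2.imwrite("pics/wrist4.png",robot.grab_frame("wrist")); print(robot.observe()["time"])
cv2.imwrite("pics/scene4.png",cv2.resize(robot.grab_frame("scene")[150:270,210:390],None,fx=4,fy=4,interpolation=cv2.INTER_CUBIC))
E
```

```text
right hit True tip z 0.027297692924664413 xy err [-2.24196075e-04  4.92687687e-06] dF [-2.03849924  0.32945373  6.90822669] t 14.725
left hit True tip z 0.027264682064851817 xy err [-9.96474946e-05  5.56388188e-05] dF [-2.05390276  0.87983008  8.07897824] t 18.15
19.8167
```

View pics/wrist4.png

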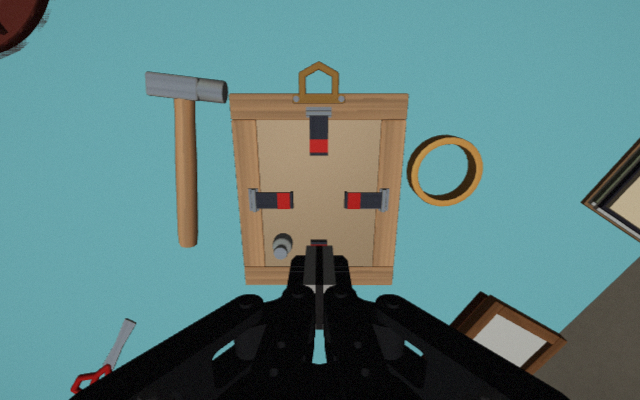

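View pics/scene4.png

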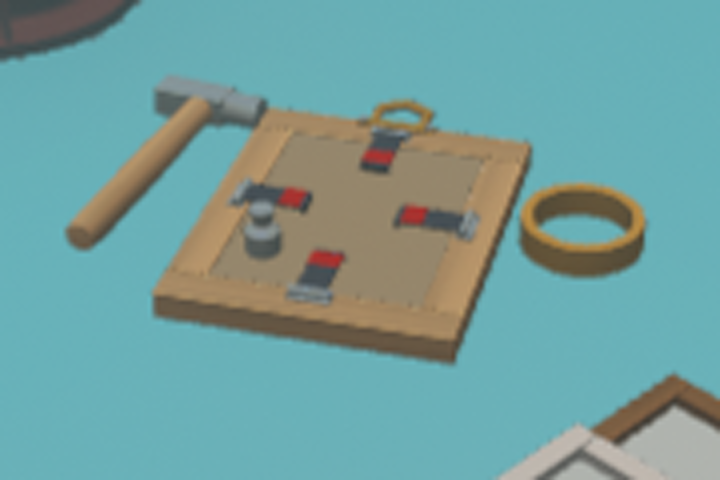

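All four clips now lie flat in both views. The frame corners are still at (230,94), (408,94), (394,284) and (246,284), as before, and the weight, hammer and tape have not moved.

```bash
python3 -c "
from plant import robot
print(robot.job_done(), robot.observe()['time'])"
```

```text
the job is handed in; nothing more can be done
the job is handed in; nothing more can be done
```

All four clips are pressed flat and the job is handed in. I pressed them in the order loop, foot, right, left, with the closed fingertips and a force-limited straight-down move. It took about 20 s of the 48 s.

- **Press depth:** each press stopped on a firm rise in force with the fingertip at 27.3 mm, against the 27.5 mm seat height. The force changed by about 6 to 8 N.
- **Final views:** the last wrist and scene pictures show every clip flat. The frame corners are at the same pixels as before, and the paperweight, hammer and tape have not moved. The gripper finished clear above the frame. The foot clip was partly hidden in the last wrist picture, but it showed flat in the scene picture and in an earlier wrist picture.
- **One disagreement:** I first assumed the hinges were at the rails' inner edges, but they measured about 6 to 8 mm further out. I moved the press points outward before pressing. The loop clip was pressed 1.5 mm off the later corrected point, but the projection check showed it flat.

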